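# Roll a sample jar up the gutter into the reader's cradle and start the reading

### The arm

A 7-joint arm with a two-finger parallel gripper is mounted at the origin on the work surface. World frame = base frame: x ahead of the robot, y to its left, z up, the work surface at z = 0. Lengths are in m, angles in rad, forces in N, time in s.
With the tool pointing down it reaches from about 0.4 to 0.875 m from the base axis. Payload 19.3 kg.
Tool frame: the origin (TCP) lies at the very end of the fingers, on their centre line; the grasp point (between the pads) lies 19 mm behind it; x points along the fingers, y is the direction in which the jaws open and shut, and the axes are right-handed (so a half turn about x gives the same grasp; the last joint's range is limited). The gripper opens to 85 mm and grips with 20 to 120 N. Pads are 22 mm wide; open, the fingers measure 114 mm over their backs; the gripper's body (76 mm by 85 mm) begins 54 mm behind the grasp point. The pads swing forward as they close: fully open they stand 13 mm farther back than shut.
Start: joints at [-1.305, 0.521, -0.036, 1.599, 0.021, 1.021, -0.113], TCP at [0.206, 0.59, 0.231] pointing down, gripper open.
Joint ranges: [-2.91, 2.91], [-0.3, 2.13], [-1.5, 1.42], [0.17, 2.43], [-1.26, 4.41], [0.16, 1.93], [-2.52, 2.52]. Speed limits (rad/s): [1.89, 1.89, 2.39, 2.39, 3.01, 3.01, 3.01].

### API

Orientations are given as [roll, pitch, yaw] about the fixed x, y, z axes, in that order (R = Rz(yaw) Ry(pitch) Rx(roll)).
In Python, from workcell import bot, grab_frame, job_done gives the robot as it stands.
- The arm moves only by the shell command python3 -m pendant 'ROWS' [OPENING] [FORCE]. ROWS is JSON, a list of rows, each a list of 4 numbers: the shift along the tool's x, y, z in mm, then the turn about the tool's x in degrees. A call has 1 to 12 rows; each row shifts and turns the commanded pose from where the row before left it, along the tool's axes as they then stand; what a row does not reach is not made up. A row lasts 1/8 s, in which the tool goes at most 62.5 mm and 10.7 degrees, less where a joint would pass 70% of its speed; a pose out of reach is approached as far as the arm can. A call is refused whole if a number of a shift passes 62.5 or a number of a turn 10.7, either way. A call with a gripper value outside its range is refused whole. OPENING is the opening, from -1 (shut) to 1 (fully open), set as the call begins (- or left out, the last holds). The fingers move at their own pace and stop on an object; FORCE is the grip in N (left out, the last holds). Time passes only in rows, so rows that do not move let the fingers close. It gives the time, the measured TCP pose, the force and the opening at its end, in the units of the state.
- bot.observe(): the state, without advancing time (a new reading comes with each control period).
- grab_frame(name): name is "scene" or "top" or "wrist"; returns a dict with "img" (384x512x3 uint8, red, green, blue), "fovy" (degrees; the focal length in pixels is half the picture's height over the tangent of half this angle, whatever the lens; pixels are square), "cx", "cy" (the principal point, pixels), "R" (3x3) and "t" (3): a world point X has camera coordinates R X + t. Camera axes: x right, y down, z forward; pixel columns grow to the right and rows downward; lengths in m; the calibration is good to about 2 mm. A picture is of the moment at which its call begins. There is no depth.
- job_done(): hands the job in, once; it reports no verdict.
The state is a dict: "clock": time; "qpos": joint angles; "qd": joint speeds; "joint_efforts": joint torques, N m; "position": TCP position; "tool_rot": TCP orientation; "force": force on the tool from outside, world axes, zero at the start; "moment": the same for the moment, N m; "grip_width": finger opening in m.
Only numpy, scipy, OpenCV 4.12 (cv2) and the standard library are available. Lean on these libraries where they do the work, as an engineer would, in place of code of your own. Each camera call takes 0.05 s, during which the arm holds its last target.

### The job

With the fingertips, gently push the amber jar that lies in the sloped gutter up to the top, until it drops into the yellow cradle against the white reader and stays there by itself; roll it, do not pinch it or lift it. Then press the green button on top of the reader all the way down and let it come back up. Press the button only once the jar is in the cradle, and leave the other things on the bench where they are.

Things in the scene. Friction and masses are not known exactly. Their poses are not given: they have to be found in the camera images.
- jar: sealed amber glass jar with white cap: a plain cylinder 44 mm across, 64 mm long, 80 to 150 g, lying across the gutter; x is the cylinder's axis (y and z turn as it rolls), origin at its centre. It starts resting against the low stop; let go on the slope, it rolls back down. Rolling it up takes a push of up to about 4 N; more than 20 N breaks it
- jar_center (a point): centre of the jar (22 mm from its round surface)
- reader: fixed bench-top colour reader and its loading gutter on one grey base, 130 x 365 mm. Origin on the bench under the gutter; y runs level along the gutter from its low end to the white reader, x across, z up. The white housing (120 mm in x, 100 mm in y, top 105 mm above the bench) begins at y = +104 mm; its face is the end stop
- gutter_low (a point): middle of the gutter floor at its low end, 22 mm above the bench (reader frame: x 0, y -145 mm). y points up the slope along the floor (8 degrees), z square to the floor. Aluminium floor 70 mm wide, 212 mm long. The blue side walls (6 mm thick) and low stop (8 mm thick, just behind this point) stand only 10 mm above the floor, so the jar's upper half is free on all sides
- floor_edge (a point): middle of the gutter floor's top edge, where the slope ends and drops 6 mm into the yellow cradle; 51.5 mm above the bench (reader frame: x 0, y +65 mm); axes as the reader's
- cradle (a point): where the jar's centre lies when it is in the yellow cradle: 67.5 mm above the bench (reader frame: x 0, y +81 mm); axes as the reader's. The cradle is a level pocket 39 mm long from the floor's edge to the end stop, 6 mm below the edge: a jar pushed over the edge drops in (2 mm of play) and cannot roll back. Side walls end 62 mm above the bench here
- start_button (a joint): travel of the green push button, m: 0 up, 0.006 fully down (4 N); it springs back
- start_button_top (a point): middle of the green button's top, 32 mm across, on top of the white housing at y = +154 mm, 123 mm above the bench in the reader's frame; it moves straight down with the button
- spare_jar: bystander: upright spare amber jar with white cap, 44 mm across, 64 mm high, beside the gutter; origin at the centre of its underside
- beaker: bystander: clear glass beaker, 54 mm across the rim, 70 mm high, beside the gutter; origin under its centre
- screwdriver: bystander: small screwdriver, 160 mm long, lying beside the gutter on the bench; long axis x
- petri_dish: bystander: shut clear dish with a reddish disc, 94 mm across, 18 mm high; origin under its centre
- reagent_bottle: bystander: white plastic bottle with blue cap, 64 mm across, 140 mm high; origin under its centre
- tube_holder: bystander: black holder of three joined tubes, 38 x 116 mm, 45 mm high; origin under its centre
Mind the look-alikes: they are no part of the job. What is shaped like the jar but blue or red is not meant.

How it is judged:
On the way, in this order (a step that is already met when the one before it is completed fails the run):
1. the jar lies in the cradle (y of jar_center in the frame of cradle between -0.006 and 0.006 m and z of jar_center in the frame of cradle between -0.005 and 0.004 m and x of jar_center in the frame of cradle between -0.01 and 0.01 m and angle between the x axis of jar and the x axis of reader, either way round below 0.2 rad and linear speed of jar below 0.02 m/s), for 0.2 s.
2. the green button is pressed down with the jar in the cradle (y of jar_center in the frame of cradle between -0.006 and 0.006 m and z of jar_center in the frame of cradle between -0.005 and 0.004 m and x of jar_center in the frame of cradle between -0.01 and 0.01 m and angle between the x axis of jar and the x axis of reader, either way round below 0.2 rad and value of joint start_button above 0.0045 m), for 0.04 s.
At the end, for the whole second after the job is handed in: The jar lies at rest in the cradle (centre within 6 mm of the cradle point along the gutter, 10 mm across, 5 mm in height, axis within 0.2 rad of square), the button is up again (under 1.5 mm) after being pressed at least 4.5 mm, and every bystander is within 30 mm of its start (all of step 1 and value of joint start_button below 0.0015 m and distance of each of spare_jar, beaker, screwdriver, petri_dish, reagent_bottle, tube_holder from where it was at the start of the episode below 0.03 m); the robot touches nothing.
It fails at once if the jar is lifted off the gutter (more than 8 mm) (z of jar_center in the frame of gutter_low above 0.03 m).
It fails at once if the jar is pinched or pushed with more than 20 N (contact force between jar and the arm above 20 N or contact force between jar and the fingers above 20 N).
It fails at once if the button is pressed before the jar is in the cradle (value of joint start_button above 0.003 m and not (y of jar_center in the frame of cradle between -0.006 and 0.006 m and z of jar_center in the frame of cradle between -0.005 and 0.004 m and x of jar_center in the frame of cradle between -0.01 and 0.01 m and angle between the x axis of jar and the x axis of reader, either way round below 0.2 rad)).
It fails at once if a bystander is shoved more than 30 mm (distance of any of spare_jar, beaker, screwdriver, petri_dish, reagent_bottle, tube_holder from where it was at the start of the episode above 0.03 m).
It fails at once if an upright jar, beaker or bottle is tipped over (angle between any of spare_jar, beaker, reagent_bottle's own z axis and vertical above 0.5 rad).
It also fails if it takes over 45 s, if anything falls off the work surface, if the arm or the gripper's body presses on something with over 40 N, if the wrist force passes 120 N, or if a joint passes its speed limit or range.

## Working session

There is one attempt and no reset: what is moved stays moved. The work goes in short steps, Python scripts to look and compute and a shell command to move; the robot and the scene stay as the last step left them, time stands still between calls to the robot, and variables do not carry over. Pictures are saved under pics/ and viewed, and the job is handed in when it is done.

```bash
mkdir -p pics; ls; cat > h.py <<'E'
import numpy as np, cv2
from workcell import bot, grab_frame, job_done
def K(f):
    fl=f["img"].shape[0]/2/np.tan(np.radians(f["fovy"])/2); return fl,f["cx"],f["cy"]
def ray(f,u,v):
    fl,cx,cy=K(f); R=np.array(f["R"]);t=np.array(f["t"])
    d=R.T@np.array([(u-cx)/fl,(v-cy)/fl,1]); return -R.T@t,d
def onz(f,u,v,z):
    c,d=ray(f,u,v); return c+d*(z-c[2])/d[2]
def proj(f,X):
    fl,cx,cy=K(f); p=np.array(f["R"])@np.array(X)+np.array(f["t"]); return cx+fl*p[0]/p[2],cy+fl*p[1]/p[2]
E
python3 - <<'E'
from h import *
import pickle
for n in("scene","top","wrist"):
    f=grab_frame(n); pickle.dump(f,open(n+".pkl","wb")); cv2.imwrite(f"pics/{n}0.png",f["img"][:,:,::-1])
    print(n,f["fovy"],f["cx"],f["cy"],-np.array(f["R"]).T@f["t"])
s=bot.observe(); print(s)
E
```

```text
pics
scene 44.595216719053774 255.58383237915513 192.243144932571 [0.93805215 0.61032333 1.34829124]
top 45.423694931971305 248.7790333236322 188.06718181949407 [ 0.45523689 -0.02657588  1.4170462 ]
wrist 61.79445825184133 261.3995614791109 190.50146474284645 [0.14440401 0.61070451 0.37465504]
{'clock': 0.15, 'qpos': array([-1.3052011 ,  0.52186882, -0.03631657,  1.59985659,  0.0211549 ,
        1.02112038, -0.11278871]), 'qd': array([-8.06162825e-05, -1.91018882e-03, -6.50168182e-04, -7.42186395e-04,
        1.65001235e-03, -9.35741490e-04, -2.45483817e-03]), 'joint_efforts': array([ 2.13007799e-03, -9.27397227e+01,  1.98102325e+00, -3.70055187e+01,
        1.80202833e-02,  6.40937418e-03,  4.87966830e-06]), 'position': array([0.20588894, 0.58984621, 0.23087055]), 'tool_rot': array([-1.54100135,  1.56992576, -1.87683097]), 'force': array([ 0.04399385,  1.23563467, -0.2197185 ]), 'moment': array([0.05395016, 0.02439088, 0.03013063]), 'grip_width': 0.08577149854545703}
```

View pics/scene0.png

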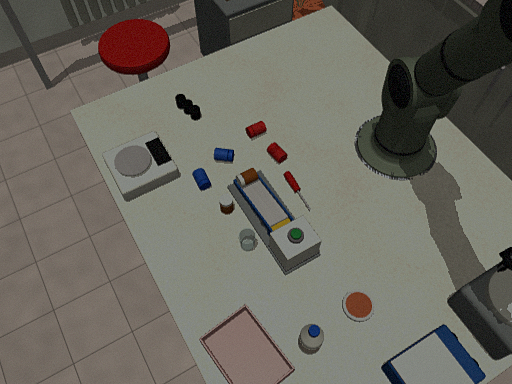

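View pics/top0.png

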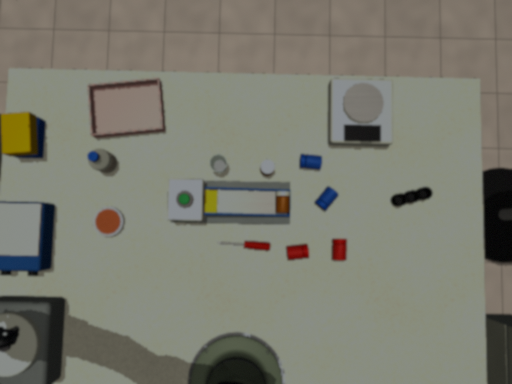

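View pics/wrist0.png

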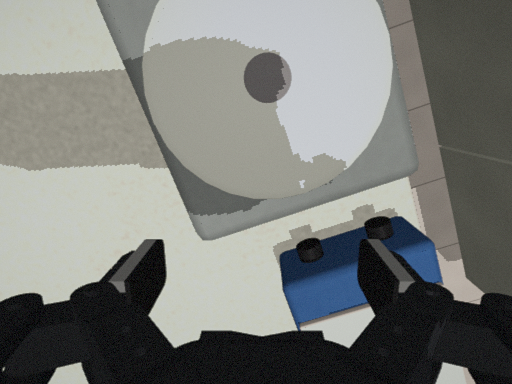

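The top view shows the amber jar at about (283,204), the button at (185,199), the spare jar at (267,168), the beaker at (219,165) and the screwdriver at (245,245). In that picture the gutter runs from right (low) to left.

```bash
cat > m.py <<'E'
from h import *
import pickle
from scipy.spatial.transform import Rotation as Ro
f=pickle.load(open("top.pkl","rb")); g=pickle.load(open("scene.pkl","rb"))
def cent(f,lo,hi,box):
    hsv=cv2.cvtColor(f["img"],cv2.COLOR_RGB2HSV); m=cv2.inRange(hsv,np.array(lo),np.array(hi))
    k=np.zeros_like(m); x0,y0,x1,y1=box; k[y0:y1,x0:x1]=255; m&=k
    n,l,st,c=cv2.connectedComponentsWithStats(m); i=1+np.argmax(st[1:,4]); 
    r=cv2.minAreaRect(cv2.findContours((l==i).astype('uint8'),0,2)[0][0]); return c[i],st[i],r
def tri(f,a,g,b):
    c1,d1=ray(f,*a);c2,d2=ray(g,*b); d1/=np.linalg.norm(d1);d2/=np.linalg.norm(d2)
    s=np.linalg.lstsq(np.c_[d1,-d2],c2-c1,rcond=None)[0]; p,q=c1+d1*s[0],c2+d2*s[1]; return (p+q)/2,np.linalg.norm(p-q)
bt=cent(f,(40,80,40),(85,255,255),(165,180,205,220)); bs=cent(g,(40,80,40),(85,255,255),(270,220,320,260))
print("btn",bt,bs,tri(f,bt[0],g,bs[0]), onz(f,*bt[0],.123),onz(g,*bs[0],.123))
jt=cent(f,(5,100,40),(22,255,255),(270,185,300,220)); js=cent(g,(5,100,40),(22,255,255),(235,160,265,190))
print("jar",jt,js,onz(f,*jt[0],.055))
yt=cent(f,(23,120,60),(35,255,255),(200,180,225,220)); print("cradle yellow",yt,onz(f,*yt[0],.05))
R=Ro.from_euler('xyz',bot.observe()["tool_rot"]).as_matrix(); print(R.round(4))
E
python3 m.py
python3 - <<'E'
import pickle,cv2
f=pickle.load(open("top.pkl","rb"))["img"][:,:,::-1]
cv2.imwrite("pics/crop.png",cv2.resize(f[140:265,160:330],None,fx=4.5,fy=4.5,interpolation=cv2.INTER_CUBIC))
E
```

```text
btn (array([183.78494624, 198.53763441]), array([179, 194,  11,  10,  93], dtype=int32), ((184.0, 198.5), (9.0, 10.0), 90.0)) (array([295.67857143, 233.26190476]), array([291, 229,  11,  10,  84], dtype=int32), ((296.0, 233.5), (9.0, 10.0), 90.0)) (array([0.53739515, 0.15825213, 0.12857877]), np.float64(0.0007056644941834959)) [0.5380314 0.1588355 0.123    ] [0.53527698 0.15639479 0.123     ]
jar (array([282.1407767 , 204.27184466]), array([276, 196,  13,  17, 206], dtype=int32), ((282.0, 204.0), (16.0, 12.0), 90.0)) (array([249.51190476, 175.17261905]), array([241, 168,  17,  16, 168], dtype=int32), ((249.5, 175.5), (12.07476806640625, 14.758049964904785), 63.43495178222656)) [ 0.53183548 -0.12423517  0.055     ]
cradle yellow (array([209.95744681, 200.43617021]), array([204, 190,  13,  22, 282], dtype=int32), ((210.0, 200.5), (21.0, 12.0), 90.0)) [0.53876923 0.09099514 0.05      ]
[[-3.000e-04  3.296e-01  9.441e-01]
 [-8.000e-04  9.441e-01 -3.296e-01]
 [-1.000e+00 -9.000e-04  0.000e+00]]
```

View pics/crop.png

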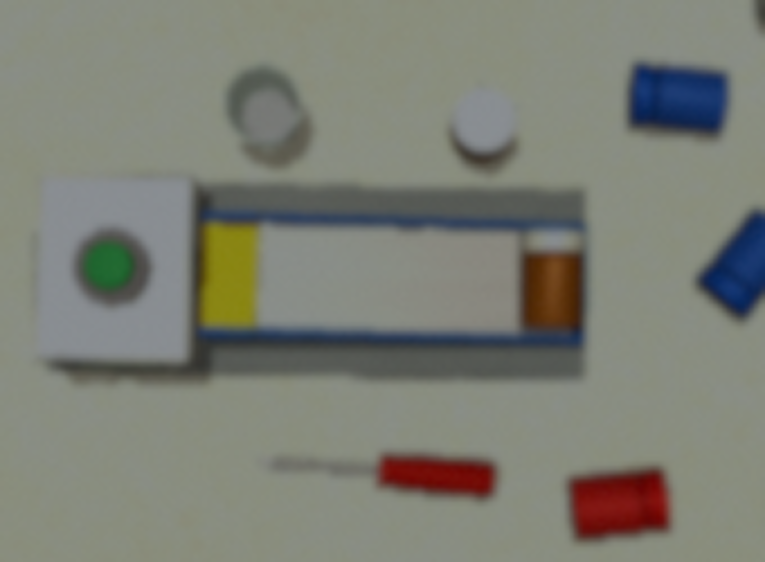

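```bash
cat >> m.py <<'E'
print('---')
cv=lambda a,b:(160+a/4.5-.4,140+b/4.5-.4)
for (a,b,z) in [(205,215,.06),(205,333,.06),(582,226,.032),(582,342,.032),(520,340,.036),(520,224,.036),(110,265,.123),(552,280,.05),(258,275,.0515),(552,226,.055),(552,330,.055)]:
    print(a,b,onz(f,*cv(a,b),z).round(4))
A=(onz(f,*cv(205,215),.06)+onz(f,*cv(205,333),.06))/2; B=(onz(f,*cv(582,226),.032)+onz(f,*cv(582,342),.032))/2
print(A,B,np.degrees(np.arctan2(A[0]-B[0],A[1]-B[1])))
for n,(a,b) in dict(spare=(483,122),beaker=(268,112),scr=(435,473)).items(): print(n,onz(f,*cv(a,b),.0).round(3),onz(f,*cv(a,b),.064).round(3))
E
python3 m.py | sed -n '/---/,$p'
```

```text
---
205 215 [0.5767 0.1056 0.06  ]
205 333 [0.4989 0.1032 0.06  ]
582 226 [ 0.5774 -0.1458  0.032 ]
582 342 [ 0.4994 -0.1469  0.032 ]
520 340 [ 0.4997 -0.1051  0.036 ]
520 224 [ 0.5775 -0.1038  0.036 ]
110 265 [0.5382 0.1581 0.123 ]
552 280 [ 0.5394 -0.1249  0.05  ]
258 275 [0.5383 0.07   0.0515]
552 226 [ 0.5749 -0.1239  0.055 ]
552 330 [ 0.5061 -0.125   0.055 ]
[0.53778441 0.1043579  0.06      ] [ 0.53840697 -0.14633688  0.032     ] -0.14228446898958724
spare [ 0.651 -0.079  0.   ] [ 0.642 -0.077  0.064]
beaker [0.655 0.07  0.   ] [0.646 0.066 0.064]
scr [ 0.409 -0.051  0.   ] [ 0.411 -0.05   0.064]
```

The gutter lies along world +y: its mid-line is at x≈0.538, the cradle at y≈0.085, the jar centre at y≈−0.124 and the button at y≈0.158. I'll shut the fingers and sweep the arm round. The turn brings tool y along world x and tool z along −y.

```bash
python3 -m pendant '[[0,0,50,4.4],[0,0,50,4.4],[0,0,50,4.4],[0,0,50,4.4],[0,0,50,4.4],[0,0,50,4.4],[0,0,50,4.4],[0,0,50,4.4],[0,0,50,4.4],[0,0,50,4.4],[0,0,50,4.4],[0,0,50,4.4]]' -1 20
python3 -c "
from m import *
s=bot.observe();print(s['clock'],s['position'],s['qpos'].round(2))"|tail -9
```

```text
clock: 1.65
position: [0.627, 0.1904, 0.231]
tool_rot: [-1.406, 1.57, -2.666]
force: [0.0, -0.2, -0.4]
grip_width: -0.0002
552 280 [ 0.5394 -0.1249  0.05  ]
258 275 [0.5383 0.07   0.0515]
552 226 [ 0.5749 -0.1239  0.055 ]
552 330 [ 0.5061 -0.125   0.055 ]
[0.53778441 0.1043579  0.06      ] [ 0.53840697 -0.14633688  0.032     ] -0.14228446898958724
spare [ 0.651 -0.079  0.   ] [ 0.642 -0.077  0.064]
beaker [0.655 0.07  0.   ] [0.646 0.066 0.064]
scr [ 0.409 -0.051  0.   ] [ 0.411 -0.05   0.064]
1.65 [0.62700588 0.19037329 0.23101474] [-0.55  0.59  0.26  1.52 -0.16  1.05  0.06]
```

```bash
python3 -m pendant '[[0,0,0,9],[0,0,0,9],[0,-9,37,0],[0,-9,37,0],[0,-9,37,0],[0,-9,37,0],[0,-9,37,0],[0,-9,37,0],[0,-9,37,0],[0,-9,37,0],[0,-8,37,0],[0,-8,37,0]]'
python3 -m pendant '[[0,0,0,0],[0,0,0,0]]'
python3 - <<'E'
from h import *
import pickle
from scipy.spatial.transform import Rotation as Ro
s=bot.observe();print(s['position'],s['qpos'].round(2));print(Ro.from_euler('xyz',s["tool_rot"]).as_matrix().round(4))
f=grab_frame("top");cv2.imwrite("pics/top1.png",cv2.resize(f["img"][140:265,160:330,::-1],None,fx=4.5,fy=4.5))
f=grab_frame("wrist");cv2.imwrite("pics/wrist1.png",f["img"][:,:,::-1]);pickle.dump(f,open("w1.pkl","wb"))
E
```

```text
clock: 3.15
position: [0.5378, -0.1792, 0.2312]
tool_rot: [-1.911, 1.571, 2.8]
force: [0.1, -0.3, 0.2]
grip_width: -0.0
clock: 3.4
position: [0.5383, -0.1776, 0.2312]
tool_rot: [-2.652, 1.57, 2.06]
force: [0.1, -0.4, -0.1]
grip_width: 0.0002
[ 0.53828805 -0.17756751  0.23116035] [-0.07  0.46  0.39  1.77 -0.21  0.95  0.41]
[[-2.e-04  1.e+00 -6.e-04]
 [ 4.e-04 -6.e-04 -1.e+00]
 [-1.e+00 -2.e-04 -4.e-04]]
```

View pics/wrist1.png

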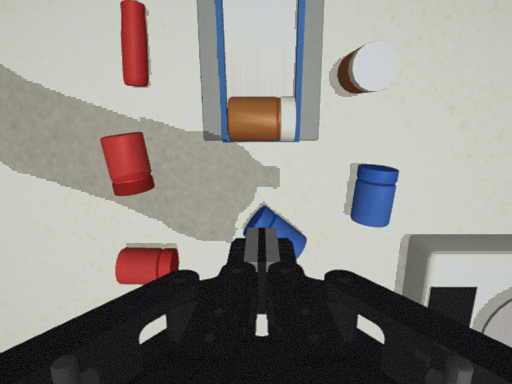

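The wrist view shows the jar (columns 228–297, rows 95–140) in the gutter, with a blue look-alike close to the fingertips (top corner at about (263,206)). I'll measure both.

```bash
python3 - <<'E'
from h import *
import pickle
f=pickle.load(open("w1.pkl","rb"))
for n,u,v,z in [("jarL",228,118,.045),("jarR",297,118,.045),("jarTopedge",262,95,.045),("jarbackedge",262,141,.045),("wallL0",222,139,.032),("wallR0",299,139,.032),("wallL1",221,20,.05),("wallR1",301,20,.05),("baseL",203,139,.0),("baseR",318,139,.0),("blue",264,206,.03),("blue",264,206,.0),("blueR",306,238,.022)]:
    print(n,onz(f,u,v,z).round(4))
print(proj(f,[.538,-.178,.231]))
E
```

```text
jarL [ 0.5055 -0.1256  0.045 ]
jarR [ 0.5748 -0.1256  0.045 ]
jarTopedge [ 0.5396 -0.1035  0.045 ]
jarbackedge [ 0.5397 -0.1486  0.045 ]
wallL0 [ 0.4972 -0.1479  0.032 ]
wallR0 [ 0.5789 -0.1479  0.032 ]
wallL1 [ 0.5019 -0.0376  0.05  ]
wallR1 [ 0.5753 -0.0376  0.05  ]
baseL [ 0.4713 -0.1512  0.    ]
baseR [ 0.6047 -0.1512  0.    ]
blue [ 0.542  -0.2231  0.03  ]
blue [ 0.5422 -0.2328  0.    ]
blueR [ 0.592  -0.2655  0.022 ]
(np.float64(259.0940657523845), np.float64(244.1259475134824))
```

```bash
python3 -m pendant '[[30,1,0,0],[30,0,0,0],[30,0,0,0],[30,0,0,0],[30,0,0,0],[20,0,0,0],[15,0,0,0],[6,0,0,0],[0,0,0,0],[0,0,0,0]]'
python3 -m pendant '[[0,0,-5,0],[0,0,-5,0],[0,0,-4,0],[0,0,-3,0],[0,0,-3,0],[-0.4,0,-3,0],[-0.4,0,-3,0],[-0.6,0,-4,0],[-0.7,0,-5,0],[-0.7,0,-5,0]]'
python3 - <<'E'
from h import *
f=grab_frame("wrist");cv2.imwrite("pics/wrist2.png",f["img"][:,:,::-1])
E
```

```text
clock: 4.75
position: [0.5396, -0.1781, 0.041]
tool_rot: [1.354, 1.57, -0.218]
force: [0.1, 0.4, -0.7]
grip_width: 0.0001
clock: 6.0
position: [0.5392, -0.1377, 0.0432]
tool_rot: [-2.649, 1.571, 2.063]
force: [0.1, -0.9, 0.7]
grip_width: 0.0001
```

View pics/wrist2.png

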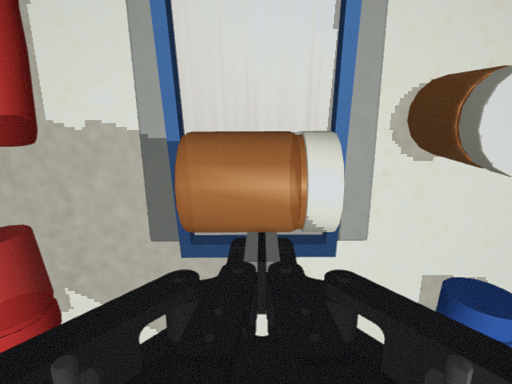

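The jar (columns 176–343) has rolled off the low stop and sits square, with the fingertips behind it at (262,245). I'll keep pushing.

```bash
python3 -m pendant '[[-0.8,0,-6,0],[-0.8,0,-6,0],[-0.9,0,-6,0],[-0.8,0,-6,0],[-0.8,0,-6,0],[-0.9,0,-6,0],[-0.8,0,-6,0],[-0.8,0,-6,0],[-0.9,0,-6,0],[-0.8,0,-6,0],[-0.8,0,-6,0],[-0.9,0,-6,0]]'
python3 -m pendant '[[-0.8,0,-6,0],[-0.8,0,-6,0],[-0.9,0,-6,0],[-0.8,0,-6,0],[-0.8,0,-6,0],[-0.9,0,-6,0],[-0.8,0,-6,0],[-0.8,0,-6,0],[-0.8,0,-6,0],[-0.8,0,-5,0]]'
python3 - <<'E'
from h import *
f=grab_frame("wrist");cv2.imwrite("pics/wrist3.png",f["img"][:,:,::-1])
E
```

```text
clock: 7.55
position: [0.5393, -0.0657, 0.0532]
tool_rot: [-0.963, 1.571, -2.535]
force: [1.0, -1.2, 0.5]
grip_width: 0.0001
clock: 8.8
position: [0.5393, -0.0067, 0.0614]
tool_rot: [-1.213, 1.571, -2.784]
force: [-0.5, -1.5, 0.8]
grip_width: 0.0
```

View pics/wrist3.png

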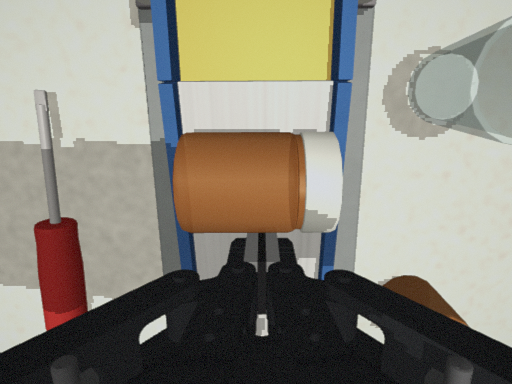

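It is still square, and the floor edge is at row 80, ahead of the jar. I'll take the last stretch more slowly.

```bash
python3 -m pendant '[[-0.8,0,-6,0],[-0.8,0,-5,0],[-0.7,0,-5,0],[-0.7,0,-5,0],[-0.6,0,-4,0],[-0.6,0,-4,0],[-0.4,0,-3,0],[-0.4,0,-3,0],[-0.4,0,-3,0],[-0.3,0,-2,0],[0,0,-2,0],[0,0,0,0]]'
python3 - <<'E'
from h import *
f=grab_frame("wrist");cv2.imwrite("pics/wrist4.png",f["img"][:,:,::-1])
E
```

```text
clock: 10.35
position: [0.5393, 0.0352, 0.0669]
tool_rot: [-2.517, 1.571, 2.195]
force: [-0.0, 0.1, 0.2]
grip_width: -0.0001
```

View pics/wrist4.png

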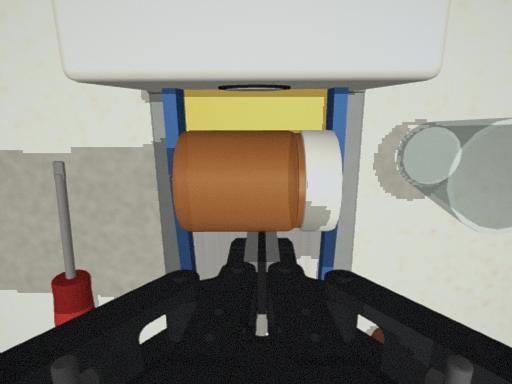

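The jar isn't over the edge yet, so I'll go a few millimetres further.

```bash
python3 -m pendant '[[0,0,-2,0],[0,0,-2,0],[0,0,-2,0],[0,0,-2,0],[0,0,0,0],[0,0,0,0],[0,0,0,0]]'
python3 - <<'E'
from h import *
f=grab_frame("wrist");cv2.imwrite("pics/wrist5.png",f["img"][:,:,::-1])
E
```

```text
clock: 11.28
position: [0.5393, 0.0429, 0.067]
tool_rot: [0.164, 1.571, -1.408]
force: [0.0, 1.1, 0.2]
grip_width: -0.0001
```

View pics/wrist5.png

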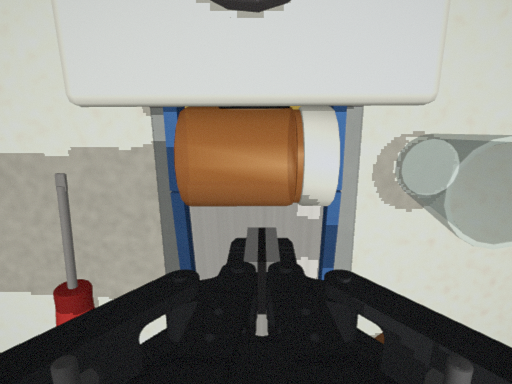

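The jar has dropped against the reader, with its far edge under the housing lip at row 107, and a gap has opened to the fingertips. I'll back off, rise, check the position and move above the button.

```bash
python3 -m pendant '[[0,0,8,0],[0,0,8,0],[-20,0,0,0],[-30,0,0,0],[-30,0,0,0],[-30,0,0,0],[0,0,0,0],[0,0,0,0]]'
python3 - <<'E'
from h import *
import pickle
s=bot.observe();print(s['position'])
f=grab_frame("wrist");cv2.imwrite("pics/wrist6.png",f["img"][:,:,::-1]);pickle.dump(f,open("w6.pkl","wb"))
print(proj(f,[.538,.0845,.0675]))
t=grab_frame("top");cv2.imwrite("pics/top6.png",cv2.resize(t["img"][140:265,160:330,::-1],None,fx=4.5,fy=4.5))
hsv=cv2.cvtColor(f["img"],cv2.COLOR_RGB2HSV);m=cv2.inRange(hsv,np.array((40,80,40)),np.array((85,255,255)))
n,l,st,c=cv2.connectedComponentsWithStats(m);i=1+np.argmax(st[1:,4]);print("btn",c[i],st[i],onz(f,*c[i],.123))
E
```

```text
clock: 12.32
position: [0.5391, 0.0266, 0.1766]
tool_rot: [-1.557, 1.57, -3.129]
force: [0.4, 0.7, 0.6]
grip_width: 0.0001
[0.53909138 0.02658127 0.17658427]
(np.float64(259.10028792367115), np.float64(113.58993668796361))
btn [255.85964912   4.81704261] [235   0  43  13 399] [0.53679608 0.14438813 0.123     ]
```

View pics/wrist6.png

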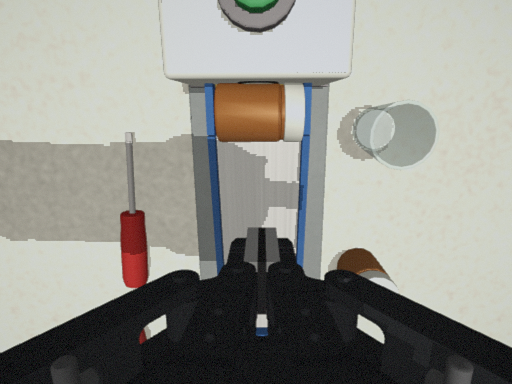

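The jar centre appears at (259,113), and the cradle point projects to (259,113.6), so it is seated. Next, the button.

```bash
python3 -m pendant '[[0,-1,-15,0],[0,0,-25,0],[0,0,-30,0],[0,0,-30,0],[0,0,-20,0],[0,0,-12,0],[15,0,0,0],[15,0,0,0],[10,0,0,0],[4,0,0,0],[0,0,0,0],[0,0,0,0]]'
python3 - <<'E'
from h import *
f=grab_frame("wrist");cv2.imwrite("pics/wrist7.png",f["img"][:,:,::-1])
f=grab_frame("scene");cv2.imwrite("pics/scene7.png",cv2.resize(f["img"][130:290,200:360,::-1],None,fx=3.7,fy=3.7))
E
```

```text
clock: 13.92
position: [0.5387, 0.1589, 0.1333]
tool_rot: [1.952, 1.57, 0.38]
force: [-0.1, 0.7, -0.4]
grip_width: 0.0002
```

View pics/wrist7.png

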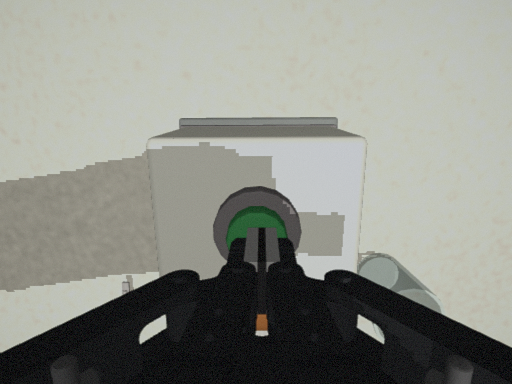

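View pics/scene7.png

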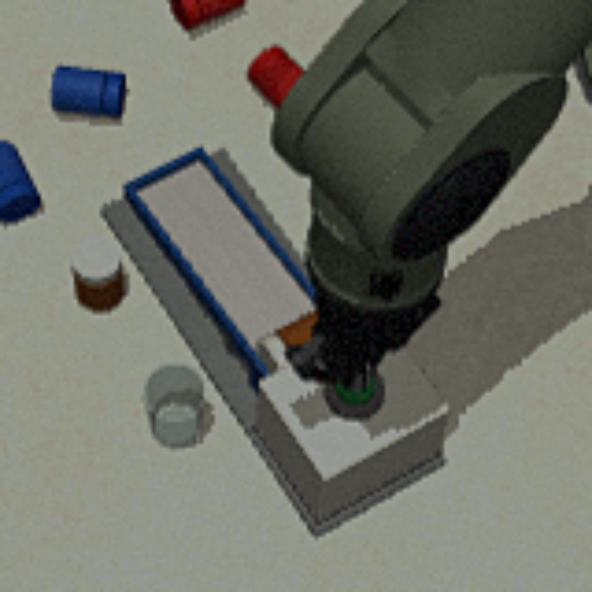

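The fingertips are over the green button at (257,230), 10 mm above it. Now I'll press.

```bash
python3 -m pendant '[[5,-1,0,0],[4,0,0,0],[2,0,0,0],[2,0,0,0],[2,0,0,0],[1,0,0,0],[0,0,0,0],[0,0,0,0]]'
```

```text
clock: 15.02
position: [0.5378, 0.1591, 0.1199]
tool_rot: [2.645, 1.568, 1.074]
force: [-18.4, -2.2, 63.1]
grip_width: 0.0001
```

The force is 63 N at z=0.120, about 3 mm higher than full travel should give. I'll ease off and look.

```bash
python3 -m pendant '[[-1.5,0,0,0],[0,0,0,0]]'
python3 - <<'E'
from h import *
f=grab_frame("wrist");cv2.imwrite("pics/wrist8.png",cv2.resize(f["img"][150:300,150:370,::-1],None,fx=3.5,fy=3.5))
f=grab_frame("scene");cv2.imwrite("pics/scene8.png",cv2.resize(f["img"][205:275,250:330,::-1],None,fx=7,fy=7,interpolation=cv2.INTER_CUBIC))
E
```

```text
clock: 15.28
position: [0.5377, 0.159, 0.1203]
tool_rot: [2.632, 1.569, 1.06]
force: [-12.1, -1.6, 42.2]
grip_width: 0.0001
```

View pics/wrist8.png

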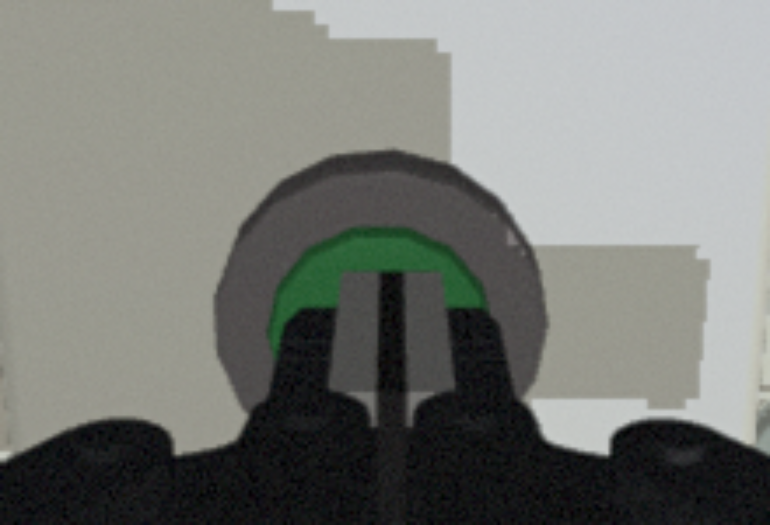

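View pics/scene8.png

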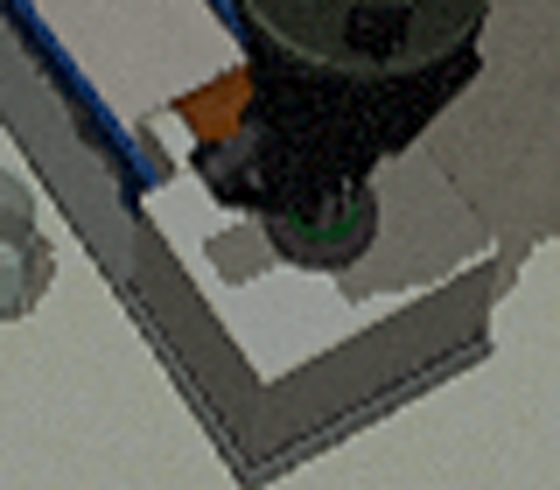

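```bash
python3 - <<'E'
from h import *
a=cv2.imread("pics/wrist7.png");cv2.imwrite("pics/wrist7c.png",cv2.resize(a[150:300,150:370],None,fx=3.5,fy=3.5))
s=bot.observe();print(s['position'],s['force'],s['moment'],s['tool_rot'])
E
```

```text
[0.53770418 0.1590704  0.12035154] [-12.84423298  -2.23047549  41.88767502] [-0.34038343  2.82189513  0.04321942] [2.61074705 1.56916974 1.03900643]
```

View pics/wrist7c.png

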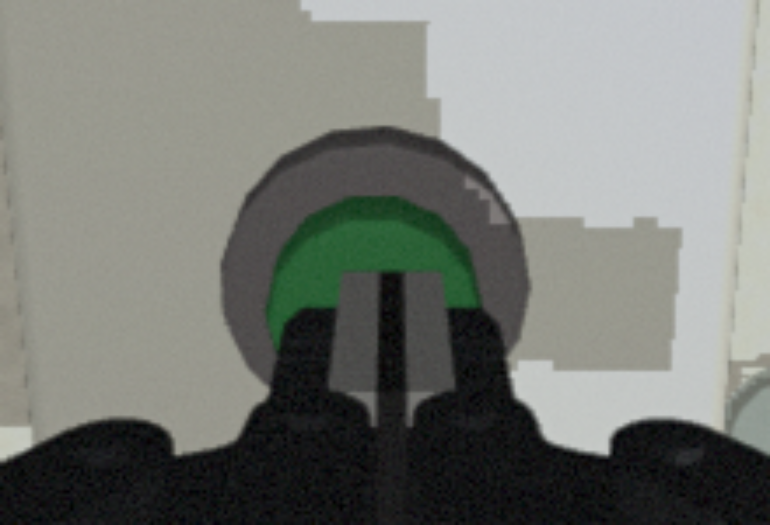

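```bash
python3 - <<'E'
from h import *
f=grab_frame("wrist"); g=dict(f)
dp=np.array([.5387,.1589,.1333])-np.array([.5377,.1590,.12035]); g["t"]=np.array(f["t"])-np.array(f["R"])@dp
a=cv2.imread("pics/wrist7.png")
for n,im in(("7",a[:,:,::-1]),("now",f["img"])):
    print(n,[(v,int(im[v,258,0]),int(im[v,258,1]),int(im[v,258,2])) for v in range(190,228)])
def b(fr,v,z): return onz(fr,257,v,z)[1]
print("unpressed bottom/top edges y for z", [(z,round(b(g,212.3,z),4)) for z in(.123,.126)])
print([(z,round(b(f,218.6,z),4)) for z in(.126,.123,.12,.117,.114)])
E
```

```text
7 [(190, 61, 58, 58), (191, 73, 68, 69), (192, 84, 80, 83), (193, 80, 81, 79), (194, 83, 81, 80), (195, 81, 79, 77), (196, 84, 81, 80), (197, 80, 78, 78), (198, 82, 80, 80), (199, 78, 73, 75), (200, 85, 81, 84), (201, 79, 76, 74), (202, 83, 78, 81), (203, 86, 83, 82), (204, 82, 79, 78), (205, 84, 80, 80), (206, 30, 63, 39), (207, 23, 59, 33), (208, 24, 61, 31), (209, 33, 67, 39), (210, 37, 69, 42), (211, 26, 67, 30), (212, 34, 72, 39), (213, 39, 93, 53), (214, 52, 105, 62), (215, 45, 100, 57), (216, 48, 99, 60), (217, 40, 95, 50), (218, 45, 99, 59), (219, 44, 97, 55), (220, 43, 96, 53), (221, 46, 98, 57), (222, 44, 100, 56), (223, 41, 97, 54), (224, 46, 98, 55), (225, 36, 91, 46), (226, 44, 97, 55), (227, 42, 71, 48)]
now [(190, 155, 155, 143), (191, 156, 157, 147), (192, 156, 156, 144), (193, 69, 69, 68), (194, 50, 50, 50), (195, 49, 46, 45), (196, 50, 48, 49), (197, 56, 54, 54), (198, 66, 66, 64), (199, 83, 79, 78), (200, 82, 81, 79), (201, 82, 79, 79), (202, 83, 82, 78), (203, 81, 79, 78), (204, 82, 75, 77), (205, 80, 78, 79), (206, 80, 80, 78), (207, 86, 84, 82), (208, 83, 79, 77), (209, 81, 80, 77), (210, 81, 77, 78), (211, 81, 81, 79), (212, 83, 79, 79), (213, 81, 79, 78), (214, 68, 76, 69), (215, 34, 72, 43), (216, 30, 72, 41), (217, 32, 73, 39), (218, 49, 101, 61), (219, 51, 102, 60), (220, 43, 99, 58), (221, 41, 95, 52), (222, 40, 97, 52), (223, 47, 99, 56), (224, 43, 97, 53), (225, 35, 95, 48), (226, 43, 95, 52), (227, 38, 70, 46)]
unpressed bottom/top edges y for z [(0.123, np.float64(0.171)), (0.126, np.float64(0.172))]
[(0.126, np.float64(0.1735)), (0.123, np.float64(0.1724)), (0.12, np.float64(0.1713)), (0.117, np.float64(0.1702)), (0.114, np.float64(0.1691))]
```

The button's rim drops by about 5 mm between the two views, and the collar is too low to be in the way. To confirm full travel, I'll rise in small steps and look at where the spring force vanishes.

```bash
for i in 1 2; do python3 -m pendant '[[-1,0,0,0],[0,0,0,0]]' | grep -E "posi|force"; done
python3 -m pendant '[[-1,0,0,0],[0,0,0,0]]' | grep -E "posi|force"
python3 -m pendant '[[-1,0,0,0],[0,0,0,0]]' | grep -E "posi|force"
python3 -m pendant '[[-1,0,0,0],[0,0,0,0]]' | grep -E "posi|force"
python3 -m pendant '[[-1,0,0,0],[0,0,0,0]]' | grep -E "posi|force"
python3 -m pendant '[[-1,0,0,0],[0,0,0,0]]' | grep -E "posi|force"
python3 -m pendant '[[-1,0,0,0],[0,0,0,0]]' | grep -E "posi|force"
python3 -m pendant '[[-2,0,0,0],[0,0,0,0]]' | grep -E "posi|force"
```

```text
position: [0.5376, 0.1591, 0.1206]
force: [-8.2, -0.7, 26.7]
position: [0.5375, 0.1591, 0.1209]
force: [-4.3, -0.3, 12.7]
position: [0.5374, 0.159, 0.1215]
force: [-1.6, 1.9, 3.8]
position: [0.5374, 0.159, 0.1225]
force: [-1.0, 2.4, 2.5]
position: [0.5374, 0.159, 0.1235]
force: [-1.0, 2.4, 2.5]
position: [0.5375, 0.1589, 0.1246]
force: [-0.4, 1.8, 2.3]
position: [0.5375, 0.1588, 0.1255]
force: [0.3, 1.3, 1.8]
position: [0.5375, 0.1588, 0.1266]
force: [-0.1, 1.1, 0.6]
position: [0.5374, 0.1588, 0.1286]
force: [-0.4, -0.3, -0.1]
```

The spring force runs from 0.121 up to 0.127, which is the full 6 mm of travel, so the button bottomed and came back up. I'll withdraw and do a final check.

```bash
python3 -m pendant '[[-20,0,0,0],[-30,0,0,0],[-40,0,0,0],[0,0,40,0],[0,0,50,0],[0,0,40,0],[0,0,0,0],[0,0,0,0]]'
python3 - <<'E'
from h import *
f=grab_frame("wrist");cv2.imwrite("pics/wrist9.png",f["img"][:,:,::-1])
print(proj(f,[.538,.0845,.0675]),proj(f,[.538,.158,.123]))
f=grab_frame("scene");cv2.imwrite("pics/scene9.png",f["img"][:,:,::-1])
E
```

```text
clock: 18.68
position: [0.5373, 0.0294, 0.2184]
tool_rot: [-2.712, 1.57, 2.0]
force: [0.1, 1.3, 0.1]
grip_width: -0.0001
(np.float64(261.38915689717095), np.float64(115.56412537392255)) (np.float64(261.3056534347215), np.float64(5.605460696256358))
```

View pics/wrist9.png

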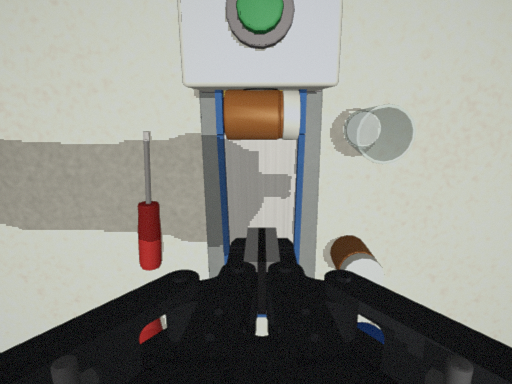

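View pics/scene9.png

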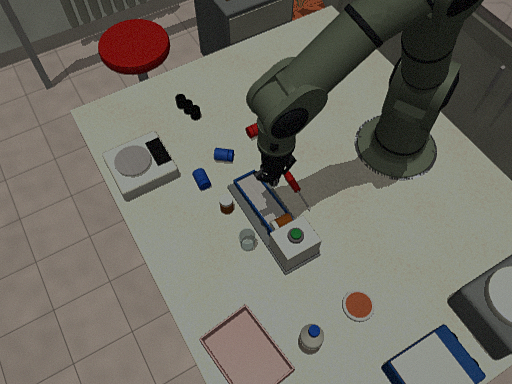

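The jar is at (261,114), against a prediction of (261,115.6) for the cradle point. The button at (260,7) is up again, and all the bystanders are where they were. I'm handing in.

```bash
python3 -c "
from workcell import job_done
print(job_done())"
```

```text
the job is handed in; nothing more can be done
None
```

The jar is in the yellow cradle and the green button has been pressed once and released. I handed the job in at about 18.8 s of the 45 s; no verdict is reported.

**Jar:** I rolled it up the gutter with the shut fingertips, at 1–2 N of measured force while it was moving. It dropped in over the edge and stayed after I backed off. In the last wrist picture its centre was about 2 pixels from where the cradle point projects, and it lay square.

**Button:** On the way up, the spring force ran from tool height 0.121 m to 0.127 m, which matches the full 6 mm of travel. The button looked up again in the final pictures.

**Bystanders:** They looked unmoved in the final pictures; I did not measure them.

**What disagreed:**
- **Button height:** the button bottomed with the measured tool height about 4 mm above the figure I expected (0.121 m instead of 0.117 m).
- **Press force:** because of that, I pressed harder than planned. The wrist force reached about 63 N in height and 18 N sideways before I eased off. That is under the 120 N wrist limit, and I believe only the fingertips were touching the button.

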